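# Set the inner lid on the sweets tin and lift the outer lid away

### The job

Make the open sweets tin ready for serving: take the nested pair of lids off its wooden stand by the wooden knob, lower the pair together onto the open tin until both lids are properly seated, and let go of the knob only then. Then take the metal outer lid by its collar and lift it alone, straight up, leaving the wooden inner lid lying undisturbed on its seat in the tin. Finish while still holding the outer lid level and still above the tin, well clear of the top of the knob; leave the tin where it stands and everything else on the table untouched.

Things in the scene. Friction and masses are not known exactly. Their poses are not given: they have to be found in the camera images.
- tin: Open round aluminium tin, loose, about 0.9 kg, white sweets low inside; the only open tin. 140 mm outside diameter, 80 mm tall, wall 3 mm. Origin: centre of its underside, z up. 9 mm below the rim (71 mm above the origin) runs a flat ledge 13 mm wide on which the inner lid lies; the bore above the ledge is 134 mm wide.
- stand: Low round wooden stand fixed to the table, 30 mm high with a flat top of 100 mm diameter, on which the nested lids wait, concentric. Origin: centre of its underside.
- inner_lid: Inner lid of pale wood, about 0.12 kg: disc 124 mm diameter, 5 mm thick, with an upright central cylindrical knob, 26 mm diameter, top 65 mm above the disc's underside. Origin: centre of the disc's underside, z up. The knob stands up through the outer lid's collar; lifted by it, the disc carries the outer lid. Seated on the tin's ledge its origin is 71 mm above the tin's.
- knob_top (a point): Centre of the top face of the wooden knob of the inner lid. While the pair is nested on the stand or carried, the knob stands 30 mm out of the collar; when both are seated on the tin, 26 mm.
- outer_lid: Aluminium outer lid, 0.2 kg: plate 154 mm diameter, 4 mm thick; 12 mm skirt below its edge (inside diameter 148) goes over the tin's rim. Central open collar (tube) 44 mm outside, 35 mm inside diameter, from 4 to 30 mm above the origin. Origin: centre of the plate's underside, z up: 5 mm above the inner lid's when nested; seated on the tin's rim 80 mm above the tin's (9 above the inner lid's, not touching it).
- closed_tin: Bystander: smaller closed aluminium tin, 108 mm diameter, 62 mm tall plus a 24 mm wide low knob to 78 mm. Origin: centre of underside. Leave alone.
- small_jar: Bystander: small amber glass jar, 38 mm diameter, 55 mm tall, between the tins and the stand. Origin: centre of underside.
- card_stand: Bystander: small blank price card on a wooden foot, 36 x 30 mm, 55 mm tall. Origin: centre of underside.
- skewer_cup: Bystander: wooden cup, 60 mm wide and 70 mm tall, holding sticks that reach 130 mm. Origin: centre of underside.
- flask: Bystander: small standing blue flask, 64 mm diameter, 138 mm tall. Origin: centre of underside.
- spatula: Bystander: spatula 280 mm long lying across the table in front of the robot. Origin: underside, mid-length; x along it towards the blade.
Mind the look-alikes: they are no part of the job. Leave any red look-alike of the inner_lid alone. Leave any turquoise look-alike of the tin alone.

How it is judged:
On the way, in this order (a step that is already met when the one before it is completed fails the run):
1. the nested lids are lifted together off the stand by the knob (z of inner_lid in the frame of stand above 0.045 m and distance between outer_lid and inner_lid below 0.012 m and contact force between the fingers and inner_lid above 0.5 N), for 0.2 s.
2. both lids are seated on the tin and the knob is released (z of inner_lid in the frame of tin between 0.068 and 0.074 m and horizontal distance between each of inner_lid, outer_lid and tin below 0.008 m and angle between each of inner_lid, outer_lid's own z axis and vertical below 0.06 rad and z of outer_lid in the frame of tin between 0.077 and 0.083 m and contact force between the fingers and inner_lid below 0.1 N), for 0.2 s.
At the end, for the whole second after the job is handed in: Outer lid held by the fingers, still, level within 0.15 rad, within 50 mm of the tin's axis, origin over 150 mm above the tin's base, touching neither tin nor inner lid. Inner lid on the ledge (3 mm, 0.06 rad, 8 mm off-axis), untouched, at rest. Tin moved under 30 mm, bystanders under 20 mm (contact force between the fingers and outer_lid above 1 N and z of outer_lid in the frame of tin above 0.15 m and horizontal distance between outer_lid and tin below 0.05 m and angle between outer_lid's own z axis and vertical below 0.15 rad and linear speed of each of outer_lid, inner_lid below 0.02 m/s and contact force between outer_lid and tin below 0.05 N and contact force between each of outer_lid, the fingers, the arm and inner_lid below 0.05 N and z of inner_lid in the frame of tin between 0.068 and 0.074 m and horizontal distance between inner_lid and tin below 0.008 m and angle between inner_lid's own z axis and vertical below 0.06 rad and angle between tin's own z axis and vertical below 0.05 rad and distance of tin from where it was at the start of the episode below 0.03 m and distance of each of closed_tin, small_jar, card_stand, skewer_cup, flask, spatula from where it was at the start of the episode below 0.02 m); the arm keeps its last pose, push and grip.
It fails at once if the lids are parted while the inner lid is not seated on the tin (pair taken apart elsewhere, or inner lid dragged up) (distance between outer_lid and inner_lid above 0.02 m and not (z of inner_lid in the frame of tin between 0.068 and 0.074 m and horizontal distance between inner_lid and tin below 0.008 m and angle between inner_lid's own z axis and vertical below 0.06 rad)).
It fails at once if the pair is let go above the tin instead of being lowered onto it (contact force between the fingers and inner_lid below 0.02 N and horizontal distance between inner_lid and tin below 0.07 m and z of inner_lid in the frame of tin above 0.083 m).
It fails at once if the tin is shoved more than 30 mm or tipped (distance of tin from where it was at the start of the episode above 0.03 m or angle between tin's own z axis and vertical above 0.2 rad).
It fails at once if a bystander is moved more than 20 mm (distance of any of closed_tin, small_jar, card_stand, skewer_cup, flask, spatula from where it was at the start of the episode above 0.02 m).
It also fails if it takes over 54 s, if anything falls off the work surface, if the arm or the gripper's body presses on something with over 40 N, if the wrist force passes 120 N, or if a joint passes its speed limit or range.

### The arm

A 7-joint arm with a two-finger parallel gripper is mounted at the origin on the work surface. World frame = base frame: x ahead of the robot, y to its left, z up, the work surface at z = 0. Lengths are in m, angles in rad, forces in N, time in s.
With the tool pointing down it reaches from about 0.425 to 0.975 m from the base axis. Payload 16.7 kg.
Tool frame: the origin (TCP) lies midway between the tips of the shut fingers; the grasp point (between the pads) lies 19 mm behind it; z points along the fingers, y is the line along which they close (so a half turn about z gives the same grasp; the last joint's range is limited). The gripper opens to 85 mm and grips with 20 to 120 N. Pads are 22 mm wide; open, the fingers measure 114 mm over their backs; the gripper's body (76 mm by 85 mm) begins 54 mm behind the grasp point. The pads swing forward as they close: fully open they stand 13 mm farther back than shut.
Start: joints at [0.986, 0.426, 0.074, 1.606, -0.034, 1.111, -0.067], TCP at [0.285, -0.612, 0.231] pointing down, gripper open.
Joint ranges: [-2.85, 2.85], [-0.5, 2.14], [-1.23, 1.37], [0.21, 2.46], [-1.02, 4.16], [0.16, 2.05], [-2.73, 2.73]. Speed limits (rad/s): [1.89, 1.89, 2.39, 2.39, 3.01, 3.01, 3.01].

### API

Orientations are given as a 3x3 rotation matrix whose columns are the frame's x, y, z axes.
In Python, from cell import r, solve_ik, monitor, optics gives the robot as it stands. Calls block until the motion is done:
- r.goto(position, orientation): joint-space move of the TCP to a pose.
- r.servo_line(position, rotation=None, vel=0.15, threshold=None): straight line of the TCP; rotation=None keeps the orientation; vel is the mean speed in m/s. With threshold (N) it stops when the force on the tool has changed by that much, and returns True; else False.
- r.set_joints(angles): joint-space move.
- r.gripper_open() and r.grasp(grip_force=None): open the fingers fully, or close them until they stop; grip_force is the grip in N (None keeps the last).
- r.wait(seconds).
- solve_ik(position, orientation): joint angles nearest the present ones, or None.
- monitor.observe(): the state.
- optics.read_camera(name): name is "scene" or "side" or "wrist"; returns a dict with "img" (480x640x3 uint8, red, green, blue), "range_z" (480x640 float32, m along the optical axis (not along the pixel's ray), 0 where there is no reading), "fx", "fy", "cx", "cy" (pixels), "R" (3x3) and "t" (3): a world point X has camera coordinates R X + t; the wrist camera has in their place "tool_from_camera" (4x4, takes a point from camera to tool coordinates, whose origin is the TCP and whose axes are the flange's). Camera axes: x right, y down, z forward; pixel columns grow to the right and rows downward; lengths in m; the calibration is good to about 2 mm. A picture is of the moment at which its call begins: read the wrist's pose just before it.
A pose or a line that the arm cannot do raises r.MotionError and nothing moves.
- r.job_done(): hands the job in; it is judged then, once.
The state is a dict: "time": time; "qpos": joint angles; "qvel": joint speeds; "tau": joint torques, N m; "ee_pos": TCP position; "ee_rot": TCP orientation; "contact_force": force on the tool from outside, world axes, zero at the start; "moment": the same for the moment, N m; "width": opening from 0.0 (shut) to 1.0 (fully open); "grip_force": force on a finger pad.
Only numpy, scipy, OpenCV 4.12 (cv2) and the standard library are available. Lean on these libraries where they do the work, as an engineer would, in place of code of your own. Each camera call takes 0.05 s, during which the arm holds its last target. There are 200 camera calls.

## Working session

There is one attempt and no reset: what is moved stays moved. The work goes in short steps, each a Python script; the robot and the scene stay as the last script left them, time stands still between calls to the robot, and variables do not carry over. Pictures are saved under pics/ and viewed, at most 10 in all, crops included, and the job is handed in when it is done.

```bash
mkdir -p pics; ls
python3 - <<'E'
from cell import r,optics,monitor
import cv2,numpy as np
for n in("scene","side"):
    c=optics.read_camera(n); cv2.imwrite(f"pics/{n}0.png",c["img"][:,:,::-1]); np.savez(f"{n}0.npz",**c)
    print(n,c["fx"],c["cx"],c["cy"],(-c["R"].T@c["t"]).round(3),c["R"][2].round(2))
print(monitor.observe()["time"])
E
```

```text
pics
scene 517.4805452040168 314.64127297514466 250.03240140728394 [ 1.089 -0.29   1.183] [-0.44  0.23 -0.87]
side 558.3603646519267 313.9157126773531 241.40597904984944 [0.284 0.913 0.754] [ 0.2  -0.79 -0.58]
0.1
```

View pics/scene0.png

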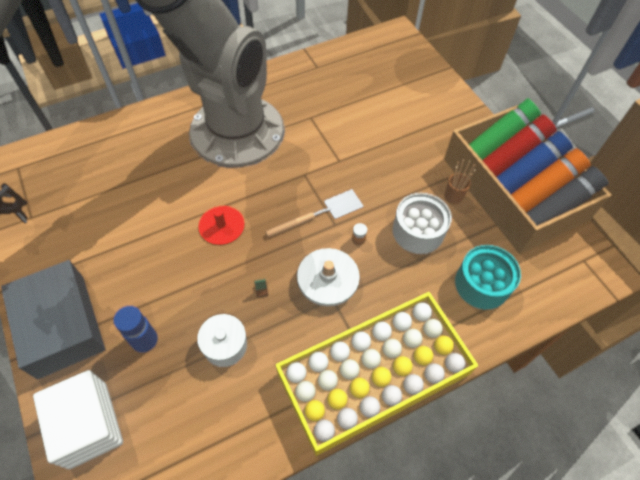

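View pics/side0.png

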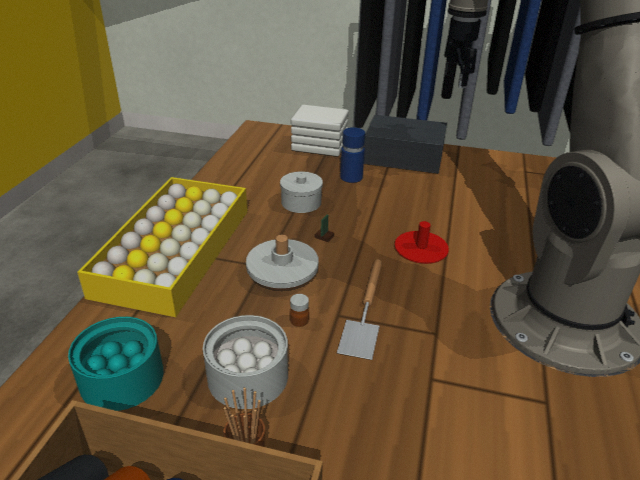

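The scene view shows the nested lids with their knob at (328,267) and the open aluminium tin at (422,222). In the side view they are at (282,240) and (246,350). The red lid and the turquoise tin are the decoys, and the skewer cup stands close to the tin at (459,188).

```bash
cat > h.py <<'E'
import numpy as np,cv2
def cloud(c,Rt=None):
    v,u=np.mgrid[0:480,0:640]; d=c["range_z"]
    P=np.stack([(u-c["cx"])/c["fx"]*d,(v-c["cy"])/c["fy"]*d,d],-1)
    W=(P-c["t"])@c["R"] if Rt is None else P@Rt[:3,:3].T+Rt[:3,3]
    W[d<=0]=np.nan
    return W
def fitc(p):
    p=p[:,:2]
    for _ in range(6):
        s=np.linalg.lstsq(np.c_[2*p,np.ones(len(p))],(p**2).sum(1),rcond=None)[0]
        R=np.sqrt(s[2]+s[0]**2+s[1]**2); e=abs(np.hypot(*(p-s[:2]).T)-R); p=p[e<max(.003,2*e.std())]
    return s[:2].round(4),R.round(4),len(p)
def near(W,c,rad,z0,z1):
    p=W.reshape(-1,3); p=p[np.isfinite(p).all(1)]
    return p[(np.hypot(p[:,0]-c[0],p[:,1]-c[1])<rad)&(p[:,2]>z0)&(p[:,2]<z1)]
E
python3 - <<'E'
from h import *
for n,px in (("scene",dict(lid=(277,310),knob=(267,328),tin=(222,422),cup=(188,459),jar=(233,360))),("side",dict(lid=(265,255),knob=(239,282),tin=(350,246),cup=(425,245),jar=(305,299)))):
    c=np.load(n+"0.npz"); W=cloud(c)
    print(n,{k:W[v].round(3).tolist() for k,v in px.items()})
    k=near(W,W[px["knob"]][:2],.03,.088,.105); print("knob",k.mean(0).round(4),np.ptp(k,axis=0).round(3),len(k))
    l=near(W,k.mean(0),.09,.034,.046); print("plate",cv2.minEnclosingCircle(l[:,:2].astype(np.float32)),np.median(l[:,2]),len(l))
    t=near(W,W[px["tin"]][:2],.085,.073,.088); print("rim",fitc(t),cv2.minEnclosingCircle(t[:,:2].astype(np.float32)),np.median(t[:,2]),len(t))
    s=near(W,W[px["tin"]][:2],.2,.09,.15); print("sticks",s.mean(0),s.min(0),s.max(0))
E
```

```text
scene {'lid': [0.565, -0.029, 0.032], 'knob': [0.587, 0.008, 0.092], 'tin': [0.557, 0.302, 0.049], 'cup': [0.488, 0.477, 0.011], 'jar': [0.517, 0.139, 0.052]}
knob [0.5845 0.0115 0.0926] [0.024 0.024 0.009] 84
plate ((0.5830927491188049, 0.011545990593731403), 0.07816026359796524) 0.03749253463344088 2185
rim (array([0.5553, 0.3003]), np.float64(0.0682), 260) ((0.5552350282669067, 0.3008458912372589), 0.07172903418540955) 0.0766502486005825 296
sticks [0.50639726 0.45674675 0.11157824] [0.47389787 0.42617406 0.09064631] [0.58862844 0.50193576 0.13299078]
side {'lid': [0.63, 0.05, 0.039], 'knob': [0.579, 0.023, 0.097], 'tin': [0.562, 0.286, 0.044], 'cup': [0.489, 0.474, 0.108], 'jar': [0.503, 0.16, 0.053]}
knob [0.5819 0.019  0.0933] [0.024 0.026 0.009] 95
plate ((0.5824952721595764, 0.01630253531038761), 0.07835660129785538) 0.038548023357232376 2160
rim (array([0.5546, 0.3058]), np.float64(0.068), 533) ((0.5552193522453308, 0.30407315492630005), 0.07119113206863403) 0.07826778718701491 591
sticks [0.50173619 0.45216357 0.11204494] [0.4762498  0.42962452 0.09020049] [0.52549668 0.47771548 0.13375384]
```

```bash
cat > look.py <<'E'
from h import *
from cell import r,optics,monitor,solve_ik
Rd=np.array([[0,1,0],[1,0,0],[0,0,-1.]])   # closes along world x
def look(name):
    o=monitor.observe(); c=optics.read_camera("wrist")
    T=np.eye(4);T[:3,:3]=o["ee_rot"];T[:3,3]=o["ee_pos"]
    cv2.imwrite(f"pics/{name}.png",c["img"][:,:,::-1]); np.savez(name+".npz",**c,**{"T":T})
    return cloud(c,T@c["tool_from_camera"]),c,o
E
python3 - <<'E'
from look import *
o=monitor.observe();print(o["ee_rot"].round(2).tolist())
from itertools import product
for R in (Rd,Rd*[-1,-1,1]):
    for p in ([.555,.303,.33],[.583,.0145,.075]):print(np.round(solve_ik(p,R),2))
# pick the orientation whose last joint stays nearer mid-range
q=[abs(solve_ik([.555,.303,.33],R)[6]) for R in (Rd,Rd*[-1,-1,1])]
if q[1]<q[0]: Rd=Rd*[-1,-1,1]
open("sgn","w").write(str(int(q[1]<q[0])))
r.goto([.555,.303,.33],Rd)
W,c,o=look("wtin"); print(o["time"],o["ee_pos"].round(4),c["tool_from_camera"].round(3).tolist())
t=near(W,(.555,.303),.09,.073,.088); print("rim",fitc(t),cv2.minEnclosingCircle(t[:,:2].astype(np.float32)),np.median(t[:,2]),len(t))
r.goto([.583,.0145,.33],Rd)
W,c,o=look("wlid"); print(o["time"],o["ee_pos"].round(4))
k=near(W,(.583,.0145),.03,.088,.105); print("knob",fitc(k),cv2.minEnclosingCircle(k[:,:2].astype(np.float32)),k[:,2].mean(),len(k))
l=near(W,(.583,.0145),.09,.034,.046); print("plate",cv2.minEnclosingCircle(l[:,:2].astype(np.float32)),np.median(l[:,2]),len(l))
a,b=[cv2.imread(f"pics/{n}.png") for n in("wtin","wlid")]; cv2.imwrite("pics/w.png",cv2.resize(np.hstack([a,b]),(800,300)))
E
```

```text
[[0.91, 0.42, -0.0], [0.42, -0.91, 0.0], [-0.0, -0.0, -1.0]]
[ 0.13  0.46 -1.02  1.54  0.39  1.37 -0.92]
[ 0.26  0.51 -0.5   1.92  0.34  0.8  -0.43]
[ 0.14  0.46 -1.03  1.54  0.4   1.37  2.22]
[-0.94  0.87  1.2   1.98 -0.98  1.03 -2.4 ]
3.45 [0.5554 0.3023 0.3298] [[0.0, -0.951, -0.311, 0.08], [1.0, -0.0, 0.001, -0.001], [-0.001, -0.311, 0.951, -0.142], [0.0, 0.0, 0.0, 1.0]]
rim (array([0.5511, 0.3028]), np.float64(0.0678), 1639) ((0.5512106418609619, 0.3021774888038635), 0.07014133036136627) 0.0793128812523492 1646
4.6167 [0.583  0.016  0.3302]
knob (array([0.5791, 0.0139]), np.float64(0.0103), 361) ((0.5792324542999268, 0.01323672290891409), 0.012878112494945526) 0.09443067178786786 558
plate ((0.5791342854499817, 0.012914760038256645), 0.07694634795188904) 0.03871909952319974 13860
```

View pics/w.png

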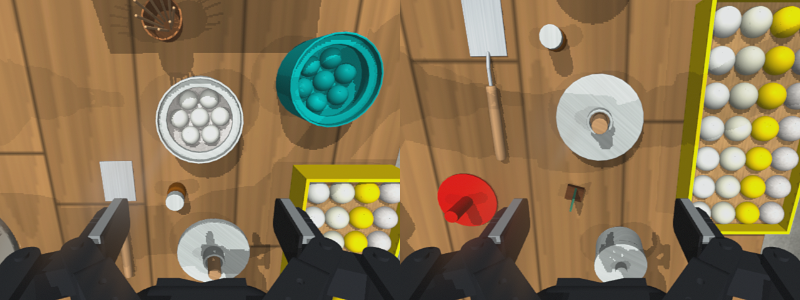

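The left image shows the tin at (200,120) and the right image shows the lid pair at (600,120), with the knob inside its collar. The relative offset agrees across all views at (-0.028, 0.289), so I'm grasping the knob now.

Run:
```python
from look import *
r.goto([.581,.0138,.14],Rd)
r.servo_line([.581,.0138,.073],vel=.08,threshold=15)
o=monitor.observe();print(o["time"],o["ee_pos"].round(4))
r.grasp(40); r.wait(.2); o=monitor.observe();print(o["time"],o["ee_pos"].round(4),o["width"],o["grip_force"],o["contact_force"].round(1))
p=o["ee_pos"]
r.servo_line([.581,.0138,.19],vel=.1); r.wait(.3)
o=monitor.observe();print(o["time"],o["ee_pos"].round(4),o["width"],o["grip_force"],o["contact_force"].round(1))
for n in("scene","side"):
    c=optics.read_camera(n); cv2.imwrite(f"pics/{n}1.png",c["img"][:,:,::-1]); np.savez(f"{n}1.npz",**c); W=cloud(c)
    dz=o["ee_pos"][2]-p[2]
    l=near(W,(.583,.0145),.085,.034+dz,.046+dz); e=l[:,:2].astype(np.float32)
    print(n,cv2.minEnclosingCircle(e),np.median(l[:,2]),len(l), "pla fit",np.linalg.lstsq(np.c_[l[:,:2],np.ones(len(l))],l[:,2],rcond=None)[0].round(3))
a,b=[cv2.imread(f"pics/{n}1.png") for n in("scene","side")]; cv2.imwrite("pics/g.png",np.hstack([a[50:350,150:550],b[50:350,100:500]]))
```

```text
6.4333 [0.5813 0.0139 0.0734]
7.2167 [0.581  0.0138 0.0733] 0.2917591472497848 38.97403836250305 [-2.1 -0.9  5.7]
8.8333 [0.5809 0.0138 0.1898] 0.28651129709966516 39.38670337200165 [-0.1 -0.1 -3. ]
scene ((0.5838849544525146, 0.011815902777016163), 0.07770917564630508) 0.1538249959659954 2205 pla fit [ 0.002 -0.001  0.153]
side ((0.5851592421531677, 0.01703711971640587), 0.07977771759033203) 0.15506591043238865 2144 pla fit [ 0.001 -0.002  0.155]
```

View pics/g.png

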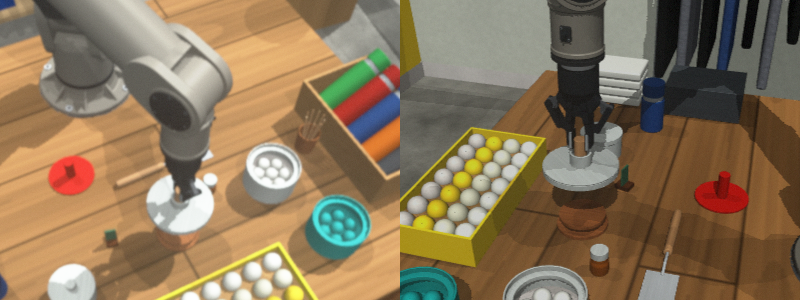

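The pair is level in the grip at (180,205) and (580,165) and clear of the stand. Both fixed cameras put the lid-to-tin offset at about (-0.029, 0.289), so I'm carrying it over.

Run:
```python
from look import *
x,y=.5519,.3028
r.servo_line([.581,.0138,.215],vel=.12)
r.servo_line([x,y,.215],vel=.13)
r.servo_line([x,y,.145],vel=.1); r.wait(.3)
o=monitor.observe();print(o["time"],o["ee_pos"].round(4),o["width"],o["contact_force"].round(1))
print(r.servo_line([x,y,.1205],vel=.03,threshold=8))
o=monitor.observe();print(o["time"],o["ee_pos"].round(4),o["contact_force"].round(1),o["moment"].round(2))
for n in("scene","side"):
    c=optics.read_camera(n); cv2.imwrite(f"pics/{n}2.png",c["img"][:,:,::-1]); W=cloud(c)
    dz=o["ee_pos"][2]-.0733
    l=near(W,(.555,.303),.085,.034+dz,.047+dz)
    print(n,cv2.minEnclosingCircle(l[:,:2].astype(np.float32)),np.median(l[:,2]),len(l),np.linalg.lstsq(np.c_[l[:,:2],np.ones(len(l))],l[:,2],rcond=None)[0].round(3))
a,b=[cv2.imread(f"pics/{n}2.png") for n in("scene","side")]; cv2.imwrite("pics/s.png",np.hstack([a[80:380,200:600],b[180:480,100:500]]))
```

```text
12.825 [0.5521 0.3028 0.1454] 0.28936527331705847 [ 0.   0.1 -2.8]
False
13.7917 [0.552  0.3029 0.1207] [ 0.3  0.  -2.5] [-0.    0.05 -0.03]
scene ((0.5544732809066772, 0.2991237938404083), 0.0777190700173378) 0.08474688889719337 1637 [ 0.003 -0.001  0.083]
side ((0.5544118285179138, 0.30456873774528503), 0.07817979902029037) 0.08614969007729478 4057 [ 0.002 -0.002  0.086]
```

View pics/s.png

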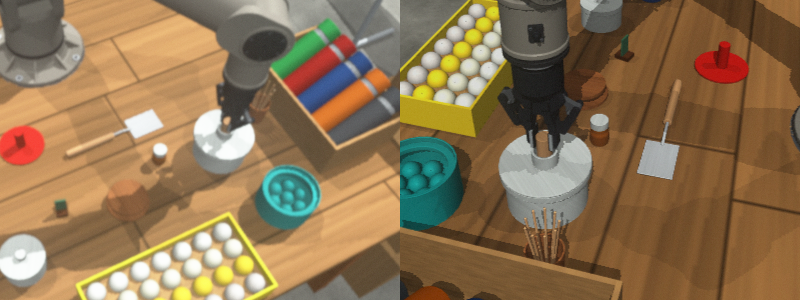

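The skirt is over the rim at (222,145) and (545,180), level and with no side force. Next I lower the rest of the way until it touches.

Run:
```python
from look import *
x,y=.5519,.3028
print(r.servo_line([x,y,.1125],vel=.015,threshold=5)); r.wait(.2)
o=monitor.observe();print(o["time"],o["ee_pos"].round(4),o["contact_force"].round(1),o["moment"].round(2))
for n in("scene","side"):
    W=cloud(optics.read_camera(n)); l=near(W,(.555,.303),.085,.073,.092)
    print(n,np.median(l[:,2]),len(l),np.linalg.lstsq(np.c_[l[:,:2],np.ones(len(l))],l[:,2],rcond=None)[0].round(3))
```

```text
True
14.5417 [0.552  0.3029 0.1143] [-0.5 -1.1  8.1] [-0.26  0.29 -0.09]
scene 0.08215128207478258 1837 [-0.005  0.005  0.083]
side 0.08375135169833559 4289 [ 0.008 -0.015  0.084]
```

The contact height of 0.1143 is exactly the predicted seated value. I'll release, back off and look again.

Run:
```python
from look import *
x,y=.5519,.3028
r.gripper_open(); r.wait(.3)
r.servo_line([x,y,.33],vel=.15); r.wait(.2)
W,c,o=look("wseat"); print(o["time"],o["ee_pos"].round(4),o["width"])
q=(.551,.302)
for nm,z0,z1,R in(("plate",.078,.09,.09),("collar",.105,.115,.035),("knob",.129,.145,.03)):
    l=near(W,q,R,z0,z1); print(nm,cv2.minEnclosingCircle(l[:,:2].astype(np.float32)),np.median(l[:,2]).round(4),len(l),np.linalg.lstsq(np.c_[l[:,:2],np.ones(len(l))],l[:,2],rcond=None)[0].round(3))
a=cv2.imread("pics/wseat.png"); b=optics.read_camera("side")["img"][180:480,120:520,::-1]; cv2.imwrite("pics/r.png",np.hstack([cv2.resize(a,(400,300)),b]))
```

```text
17.35 [0.5518 0.3027 0.3295] 0.9993397921820951
plate ((0.5505834817886353, 0.30217891931533813), 0.07710879296064377) 0.0837 16924 [ 0.001 -0.001  0.084]
collar ((0.5506080389022827, 0.30229437351226807), 0.021992167457938194) 0.1094 652 [ 0.001 -0.008  0.111]
knob ((0.5510914325714111, 0.3021910786628723), 0.012961178086698055) 0.1355 690 [ 0.01  -0.044  0.143]
```

View pics/r.png

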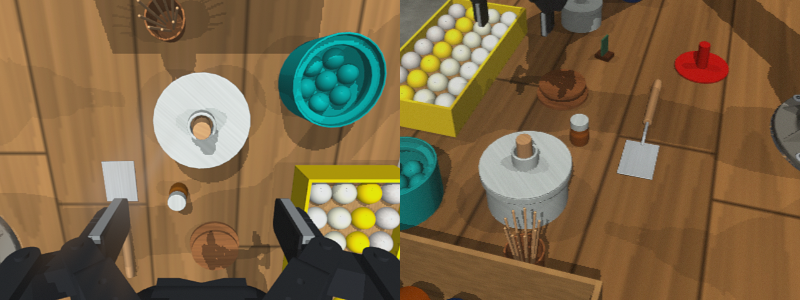

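Both lids are seated: the plate is at 0.084, the collar top at 0.109 and the knob top at 0.1355, all concentric within 0.5 mm, at (203,120). Now I take the collar.

Run:
```python
from look import *
x,y=.5516,.3028
r.servo_line([x,y,.16],vel=.15)
print(r.servo_line([x,y,.087],vel=.06,threshold=8)); r.wait(.2)
o=monitor.observe();print(o["time"],o["ee_pos"].round(4),o["contact_force"].round(1))
r.grasp(60); r.wait(.2)
o=monitor.observe();print(o["time"],o["ee_pos"].round(4),o["width"],o["grip_force"],o["contact_force"].round(1))
r.servo_line([x,y,.10],vel=.03); r.wait(.2)
o=monitor.observe();print(o["time"],o["ee_pos"].round(4),o["width"],o["grip_force"],o["contact_force"].round(1))
r.servo_line([x,y,.205],vel=.06); r.wait(.5)
o=monitor.observe();print(o["time"],o["ee_pos"].round(4),o["width"],o["grip_force"],o["contact_force"].round(1))
for n in("scene","side"):
    c=optics.read_camera(n); cv2.imwrite(f"pics/{n}3.png",c["img"][:,:,::-1]); W=cloud(c)
    l=near(W,(.555,.303),.085,.19,.213)
    print(n,cv2.minEnclosingCircle(l[:,:2].astype(np.float32)),np.median(l[:,2]),len(l),np.linalg.lstsq(np.c_[l[:,:2],np.ones(len(l))],l[:,2],rcond=None)[0].round(3))
    k=near(W,(.555,.303),.03,.11,.14); print("knob",k.mean(0).round(3) if len(k) else None,k[:,2].max() if len(k) else 0)
    t=near(W,(.555,.303),.085,.073,.088); print("rim",fitc(t) if len(t)>20 else len(t))
a,b=[cv2.imread(f"pics/{n}3.png") for n in("scene","side")]; cv2.imwrite("pics/f.png",np.hstack([a[80:380,200:600],b[180:480,100:500]]))
```

```text
False
20.3 [0.5517 0.3028 0.0873] [ 0.2  0.2 -0.8]
20.9917 [0.5518 0.3028 0.0875] 0.4926186306328158 60.04271624609828 [-1.7 -3.4  7.7]
21.775 [0.5515 0.3027 0.0998] 0.4906445505522226 60.88519290089607 [-0.4 -0.  -2.2]
24.175 [0.5516 0.3028 0.205 ] 0.49405883600134426 60.88215585798025 [ 0.4  0.4 -1.3]
scene ((0.554072916507721, 0.2993888854980469), 0.07824599742889404) 0.1995462246584761 1981 [-0.011  0.014  0.202]
knob None 0
rim (array([0.5678, 0.2879]), np.float64(0.0479), 100)
side ((0.5549332499504089, 0.30571046471595764), 0.07827954739332199) 0.2011607701111704 4479 [ 0.01  -0.024  0.204]
knob [0.551 0.314 0.116] 0.12418682988684647
rim (array([0.551 , 0.3138]), np.float64(0.0505), 466)
```

View pics/f.png

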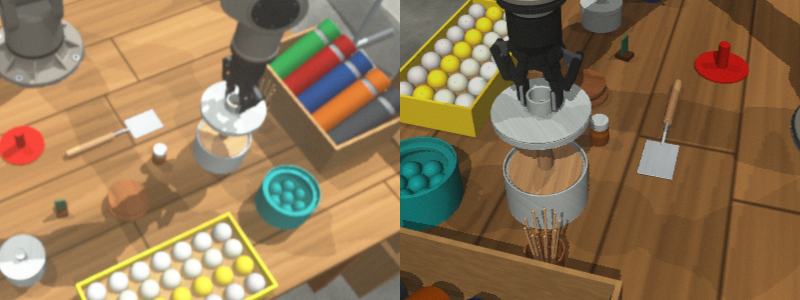

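The outer lid hangs level at (540,115), about 0.197 m above the base. The wooden inner lid lies in the tin at (545,175), and the bystanders have not moved. I'm handing the job in.

```bash
python3 -c "
from cell import r
print(r.job_done())"
```

```text
the job is handed in; nothing more can be done
None
```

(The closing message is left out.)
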